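Release an instrument joint from the bench screw press

TASK

Unscrew the press by its red handwheel (anticlockwise seen from above), letting your hand rise with the screw so that it neither presses down nor pulls up on the rubber-mounted brass nut, until the screw just comes up against its stop; do not force it into the stop. Only then draw the black instrument joint out from under the raised pad and lay it gently in the wooden rest, centred along it and lying in both its V-blocks. Leave the jar, the tin and the screwdriver where they are, and the press open.

Things in the scene. Friction and masses are not known exactly. Their poses are not given: they have to be found in the camera images.
- press: green C-frame screw press, bolted down. Origin: on the bench under the screw axis. Its column is at +y, arm top 140 mm up; the base and cradle run out to -y (two V-blocks, at y = -16 and -200 mm, each 16 mm long; base top 12 mm high). A spring-loaded round cork pad (34 mm) on the screw holds the end of the instrument joint down at y = 0. Fully open, the pad stands 9 mm clear of it; draw it out along -y.
- nut_center (a point): brass nut of the screw, round, 32 mm across, 10 mm high, on top of the press arm; this point is its centre, 147 mm above the bench unloaded. It sits in a rubber bush: it gives 1 mm along the screw per 8 N pushed or pulled on the wheel, and twists 1 rad per 1.5 N m of turning. It must not be driven 2 mm up or down from there, nor twisted 0.35 rad; its x axis is the press's when unloaded.
- wheel_center (a point): red round handwheel, smooth rim 56 mm across, 12 mm high, on top of the screw; this point is its centre, half-way up the rim, on the vertical screw axis; nothing stands above it. Anticlockwise from above opens: it and the steep screw rise together, some millimetres per rad, 9 to 13 mm in all: the hand must follow by feel. About 0.15 N m to turn, stays where left. The stop is hard and inside the nut: there the wheel only turns on by twisting the nut in its rubber bush.
- joint_center (a point): black straight instrument joint (tube), 240 mm long, 26 mm thick, one end corked for 12 mm, 21 mm thick, 0.12 to 0.21 kg; this point is its centre, its own y runs along it. It lies loose along the press's y axis in the cradle, centre 55 mm above the bench, 106 to 118 mm from the screw axis; its end reaches 2 to 14 mm past the axis, under the pad. Clear space between the V-blocks to grasp its middle.
- rest_center (a point): fixed wooden rest: base 90 x 200 mm, 14 mm thick, with two V-blocks 70 mm either side of the middle, along its y. This point is where the joint's centre lies when it is seated in the middle: 52 mm above the bench, y along the rest. V-blocks are 16 mm long and open upward, their horns reaching 5 mm above this point, 30 mm either side. Either end of the joint may point either way.
- jar_center (a point): bystander: amber glass jar with black cap, 44 mm across, 45 mm tall, standing loose; this point is half-way up
- tin_center (a point): bystander: round aluminium tin, 56 mm across, 22 mm tall, standing loose; this point is half-way up
- screwdriver_grip (a point): bystander: yellow-handled screwdriver, 150 mm long, lying loose; this point is in its handle

How it is judged:
By the outcome, as a careful person would: the job done as asked, in the order asked, and still so for the second after the job is handed in, with the robot touching nothing.
It also fails if it takes over 72 s, if anything falls off the work surface, if the arm or the gripper's body presses on something with over 40 N, if the wrist force passes 120 N, or if a joint passes its speed limit or range.

ROBOT

A 6-joint arm with a two-finger parallel gripper is mounted at the origin on the work surface. World frame = base frame: x ahead of the robot, y to its left, z up, the work surface at z = 0. Lengths are in mm, angles in rad, forces in N, time in s.
With the tool pointing down it reaches from about 275 to 1000 mm from the base axis. Payload 8.4 kg.
Tool frame: the origin (TCP) lies on the centre line of the jaws, within the pads' length; the fingertips stand r.tip_reach ahead of it and the grasp point (between the pads) lies 11 mm behind it (r.tip_reach is the distance from the TCP to the fingertips, in mm); z points along the fingers, y is the line along which they close (so a half turn about z gives the same grasp; the last joint's range is limited). The gripper opens to 85 mm and grips with 20 to 120 N. Pads are 22 mm wide; open, the fingers measure 114 mm over their backs; the gripper's body (76 mm by 85 mm) begins 54 mm behind the grasp point. The pads swing forward as they close: fully open they stand 13 mm farther back than shut.
Start: joints at [-1.105, 0.353, 1.633, -0, 1.155, -0.002], TCP at [281.826, -557.855, 239.281] pointing down, gripper open.
Joint ranges: [-2.63, 2.63], [-0.92, 2.1], [0.06, 2.66], [-1.3, 4.44], [0, 2.69], [-3.02, 3.02]. Speed limits (rad/s): [2.22, 2.22, 2.79, 3.14, 3.14, 3.14].

INTERFACE

Orientations are given as [roll, pitch, yaw] about the fixed x, y, z axes, in that order (R = Rz(yaw) Ry(pitch) Rx(roll)).
In Python, from rig import r gives the robot as it stands.
- The arm moves only by the tool carry_out, never from a script. Its argument "targets" is a list of rows, each an object with "dp": the shift along the tool's x, y, z in mm, a list of three; "yaw": the turn about the tool's z in degrees. A call has 1 to 12 rows; each row is the pose to reach, as a shift and turn from the pose commanded when the call began, along the tool's axes at that moment; what a row does not reach only later rows make up. A row lasts 1/8 s, in which the tool goes at most 62.5 mm and 10.7 degrees, less where a joint would pass 70% of its speed; a pose out of reach is approached as far as the arm can. A call with a gripper value outside its range is refused whole. "fingers" is the opening, from -1 (shut) to 1 (fully open), so that 0 is half open, set as the call begins (left out, the last holds). The fingers move at their own pace and stop on an object; "grip_force" is the grip in N (left out, the last holds). Time passes only in rows, so rows that repeat a pose let the fingers close. It gives the time, the measured TCP pose, the force, the opening and the grip force at its end, in the units of the state.
- r.sense(): the state, without advancing time (a new reading comes with each control period).
- r.grab_frame(name): name is "side" or "top"; returns the picture (400x640x3 uint8, red, green, blue); there is no depth.
- r.get_calibration(name): a dict with "fx", "fy", "cx", "cy" (pixels), "dist_coeffs" ([k1, k2, p1, p2, k3] as OpenCV has them; the pictures are not rectified), "rvec" (rotation vector, rad) and "tvec" (3), from world to camera coordinates, as OpenCV has them. Camera axes: x right, y down, z forward; pixel columns grow to the right and rows downward; lengths in mm; the calibration is good to about 2 mm. A picture is of the moment at which its call begins. get_calibration takes no time and is no camera call.
- r.sign_off(): hands the job in; it is judged then, once.
The state is a dict: "clock": time; "qpos": joint angles; "qvel": joint speeds; "joint_efforts": joint torques, N m; "eef_pos": TCP position; "tcp_rot": TCP orientation; "contact_force": force on the tool from outside, world axes, zero at the start; "wrist_torque": the same for the moment, N m; "opening": opening from 0.0 (shut) to 1.0 (fully open); "grasp_force": force on a finger pad.
Only numpy, scipy, OpenCV 4.12 (cv2) and the standard library are available. Lean on these libraries where they do the work, as an engineer would, in place of code of your own. Each camera call takes 0.05 s, during which the arm holds its last target. There are 200 camera calls.

## Working session

There is one attempt and no reset: what is moved stays moved. The work goes in short steps, Python scripts to look and compute and a tool call to move; the robot and the scene stay as the last step left them, time stands still between calls to the robot, and variables do not carry over. Pictures are saved under pics/ and viewed, at most 13 in all, crops included, and the job is handed in when it is done.

Besides the shell and the picture viewer there is one more tool, called as name(argument=value, ...) on one line, values as JSON. carry_out: Moves the arm, as the interface text tells. Its arguments: {"type":"object","properties":{"targets":{"type":"array","items":{"type":"object","properties":{"dp":{"type":"array","items":{"type":"number"}},"yaw":{"type":"number"}}}},"fingers":{"type":"number"},"grip_force":{"type":"number"}},"required":["targets"]}

```bash
ls; mkdir -p pics
python3 - <<'E'
from rig import r
import cv2
print(r.tip_reach, r.sense())
for n in("top","side"):
    im=r.grab_frame(n); cv2.imwrite(f"pics/{n}0.png",im[:,:,::-1]); print(r.get_calibration(n))
E
```

```text
pics
8.0 {'clock': 0.0, 'qpos': array([-1.10542640e+00,  3.53660385e-01,  1.63412933e+00, -8.67758631e-07,
        1.15521398e+00, -2.43650663e-03]), 'qvel': array([ 5.34329666e-04,  1.96221394e-05,  2.69482422e-03, -2.27473199e-04,
       -1.52801274e-03,  4.99664684e-04]), 'joint_efforts': array([ 1.03979779e-03, -6.05249262e+01, -3.42070019e+01, -9.17054354e-05,
        9.27429210e-03, -3.37292168e-07]), 'eef_pos': array([ 281.60048542, -557.44226808,  238.5560952 ]), 'tcp_rot': array([-3.14018161e+00, -2.64460919e-06,  4.67806780e-01]), 'contact_force': array([-0.01504729, -0.16418555, -0.38751864]), 'wrist_torque': array([-0.00550868,  0.04805486,  0.0285448 ]), 'grasp_force': 0.0, 'opening': 0.9965338594538997}
{'fx': 418.73807302019753, 'fy': 418.73807302019753, 'cx': 320.04429449463714, 'cy': 196.4106529961991, 'dist_coeffs': array([-0.05541122,  0.        ,  0.        ,  0.        ,  0.        ]), 'rvec': array([ 2.15078369, -2.16015681,  0.19432404]), 'tvec': array([ -27.75991827,  632.37922717, 1062.93529506])}
{'fx': 382.37134409704817, 'fy': 382.37134409704817, 'cx': 321.0776876129878, 'cy': 200.57420771350516, 'dist_coeffs': array([-0.02255697,  0.        ,  0.        ,  0.        ,  0.        ]), 'rvec': array([ 0.52487866, -2.60875807,  1.29606076]), 'tvec': array([565.5003513 , 251.73100045, 623.37583339])}
```

View pics/top0.png

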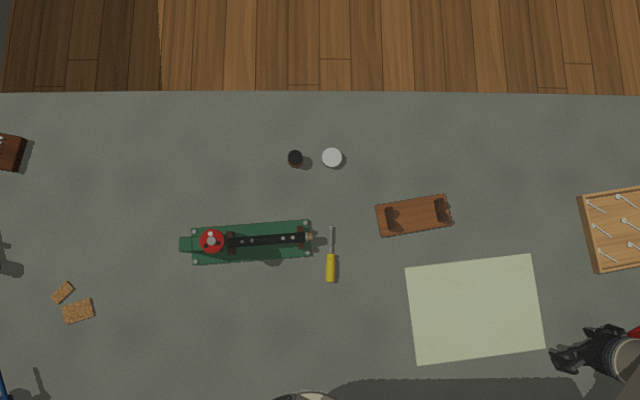

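View pics/side0.png

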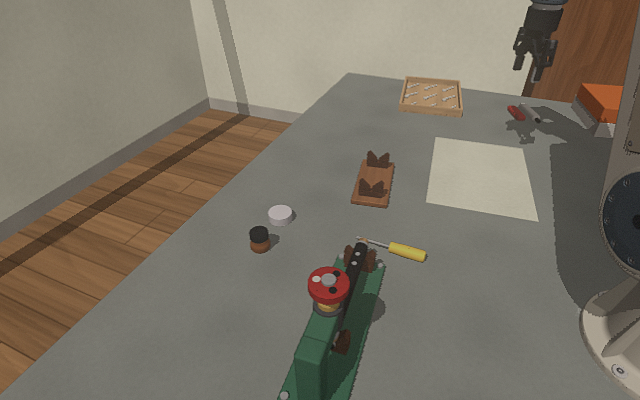

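The top view shows the wheel at about (212,241), the joint running right to (310,237), the rest at (414,215), the jar at (295,158), the tin at (332,157) and the screwdriver at (331,260). The side view shows the wheel at (329,285). I'll enlarge and measure.

```bash
cat > h.py <<'E'
import cv2, numpy as np
from rig import r
C={n:r.get_calibration(n) for n in("top","side")}
def K(c): return np.array([[c['fx'],0,c['cx']],[0,c['fy'],c['cy']],[0,0,1.]])
def ray(n,uv):
    c=C[n]; R=cv2.Rodrigues(c['rvec'])[0]
    p=cv2.undistortPoints(np.array([[uv]],float),K(c),c['dist_coeffs'])[0,0]
    return -R.T@c['tvec'], R.T@np.array([p[0],p[1],1])
def onz(n,uv,z):
    o,d=ray(n,uv); return o+d*(z-o[2])/d[2]
def proj(n,P):
    c=C[n]; return cv2.projectPoints(np.atleast_2d(np.array(P,float)),c['rvec'],c['tvec'],K(c),c['dist_coeffs'])[0][:,0]
def tri(a,b):
    (o,d),(p,e)=ray("top",a),ray("side",b)
    s=np.linalg.lstsq(np.c_[d,-e],p-o,rcond=None)[0]
    x,y=o+d*s[0],p+e*s[1]; return (x+y)/2,np.linalg.norm(x-y)
E
python3 - <<'E'
from h import *
np.set_printoptions(precision=1,suppress=True)
t=cv2.imread("pics/top0.png"); s=cv2.imread("pics/side0.png")
cv2.imwrite("pics/topc.png",cv2.resize(t[130:290,170:460],None,fx=2.75,fy=2.75,interpolation=cv2.INTER_CUBIC))
cv2.imwrite("pics/sidec.png",cv2.resize(s[140:400,240:440],None,fx=2.3,fy=2.3,interpolation=cv2.INTER_CUBIC))
def red(im,box):
    h=cv2.cvtColor(im,cv2.COLOR_BGR2HSV); m=((h[...,0]<6)|(h[...,0]>174))&(h[...,1]>170)&(h[...,2]>90)
    k=np.zeros_like(m); x0,y0,x1,y1=box; k[y0:y1,x0:x1]=1; m&=k
    ys,xs=np.nonzero(m); return (xs.min(),xs.max(),ys.min(),ys.max()), cv2.minEnclosingCircle(np.c_[xs,ys].astype(np.float32))
a=red(t,(190,220,240,265)); b=red(s,(290,250,370,320)); print(a,b)
print("wheel top@z", [onz("top",a[1][0],z) for z in (160,175,190)])
E
```

```text
((np.int64(200), np.int64(223), np.int64(229), np.int64(252)), ((211.5, 240.6999969482422), 11.964213371276855)) ((np.int64(308), np.int64(349), np.int64(267), np.int64(304)), ((328.3409423828125, 284.6504211425781), 20.724992752075195))
wheel top@z [array([510.9, 227.5, 160. ]), array([510.2, 224. , 175. ]), array([509.5, 220.6, 190. ])]
```

View pics/topc.png

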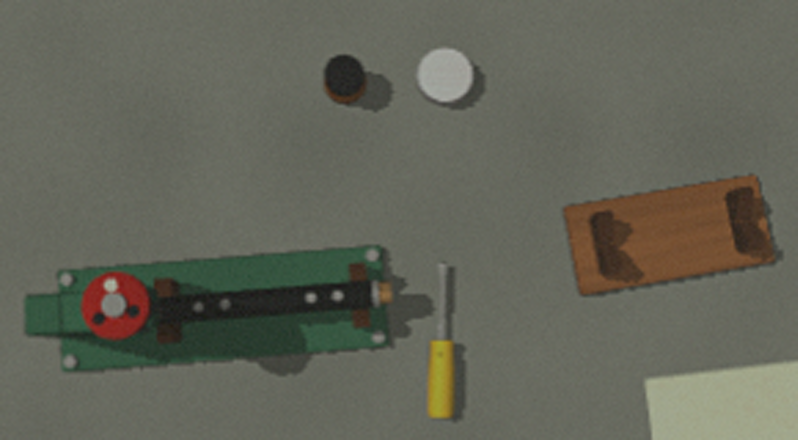

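View pics/sidec.png

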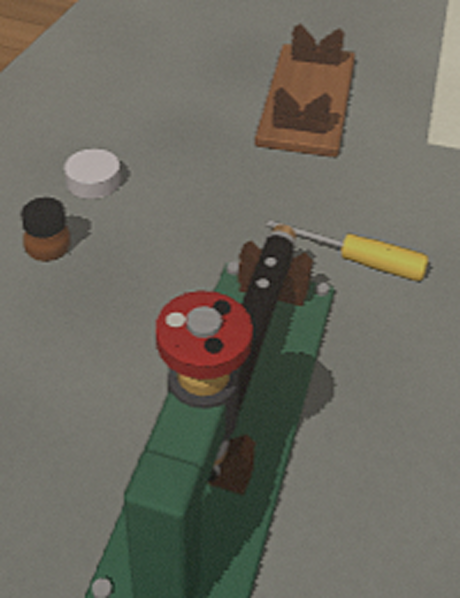

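Black cap, tin and screwdriver lie clear of the path. The joint's cork is at its outer (right) end. In the crop the joint runs (158,308)→(392,292) and the rest corners are (563,207), (757,175), (777,264), (582,296).

Run:
```python
from h import *
from scipy.optimize import least_squares
np.set_printoptions(precision=1,suppress=True)
th=np.linspace(0,2*np.pi,90)
def box(n,p):
    P=np.array([[p[0]+28*np.cos(t),p[1]+28*np.sin(t),p[2]+s] for s in(-6,6) for t in th]); q=proj(n,P)
    return np.r_[q.min(0),q.max(0)]
bt=np.array([199.5,228.5,223.5,252.5]); bs=np.array([307.5,266.5,349.5,304.5])
f=least_squares(lambda p:np.r_[box("top",p)-bt,box("side",p)-bs],[510,224,175]); print("wheel",f.x,f.fun)
o=lambda x,y:((x+.5)/2.75-.5+170,(y+.5)/2.75-.5+130)
P=lambda x,y,z:onz("top",o(x,y),z)
rc=np.array([P(*c,14) for c in((563,207),(757,175),(777,264),(582,296))]); m=rc.mean(0)
e=(rc[0]+rc[3]-rc[1]-rc[2])/2
print("rest",m,np.linalg.norm(e),np.linalg.norm(rc[0]-rc[3]),np.linalg.norm(rc[1]-rc[2]),"yaxis ang",np.degrees(np.arctan2(e[1],e[0])))
pc=np.array([P(*c,12) for c in((60,270),(385,246),(390,345),(65,370))]); 
e=(pc[0]+pc[3]-pc[1]-pc[2])/2; print("press base",pc.mean(0),np.linalg.norm(e),np.degrees(np.arctan2(e[1],e[0])))
a=P(158,308,55);b=P(392,292,55);print("joint",a,b,np.degrees(np.arctan2(*(a-b)[1::-1])),"cork dist to wheel",np.linalg.norm((b-f.x)[:2]))
# joint top edges at rest in side check: project rest corners
print(proj("side",rc))
s=r.sense();print("tcp in side/top",proj("top",s['eef_pos']))
```

```text
wheel [509.  221.7 182.1] [-0.6  0.2  1.1  1.  -0.5 -0.3 -0.2  0.3]
rest [ 584.8 -287.7   14. ] 200.23896511282064 90.1445057103608 91.48301509720744 yaxis ang 98.96156812140318
press base [515.4 153.6  12. ] 318.4957663220694 94.12051928035412
joint [513.3 211.   55. ] [527.5  -9.3  55. ] 93.6984841434093 cork dist to wheel 231.718077840707
[[349.8 199.9]
 [362.3 158.9]
 [394.5 162.5]
 [386.7 204.5]]
tcp in side/top [[565.8 342.1]]
```

carry_out(targets=[{"dp":[12,-13,0],"yaw":2},{"dp":[45,-48,0],"yaw":8},{"dp":[88,-93,0],"yaw":15},{"dp":[130,-139,0],"yaw":22},{"dp":[173,-184,0],"yaw":29},{"dp":[215,-230,0],"yaw":36},{"dp":[258,-275,0],"yaw":43},{"dp":[300,-321,0],"yaw":50},{"dp":[343,-366,0],"yaw":56},{"dp":[385,-412,0],"yaw":60},{"dp":[428,-457,0],"yaw":62},{"dp":[470,-503,0],"yaw":62}], fingers=1, grip_force=25)

```text
clock: 1.6
eef_pos: [474.7, 105.1, 239.3]
tcp_rot: [-3.142, -0.0, -0.615]
contact_force: [1.5, -0.7, -0.1]
opening: 1.0
grasp_force: 0.0
```

```bash
cat >> h.py <<'E'
from scipy.spatial.transform import Rotation as Ro
def go(x,y,z,yaw=None):
    s=r.sense(); R=Ro.from_euler('xyz',s['tcp_rot']).as_matrix()
    d=R.T@(np.array([x,y,z])-s['eef_pos']); dy=0 if yaw is None else -(np.degrees(s['tcp_rot'][2])*-1+yaw)
    print("dp",d.round(1),"yaw",round((dy+180)%360-180,1),"| eef",s['eef_pos'].round(1),"yawdeg",np.degrees(s['tcp_rot']).round(2),"q",s['qpos'].round(3),"F",s['contact_force'].round(2),"T",s['wrist_torque'].round(3),"t",s['clock'],"open",round(s['opening'],3),"gf",s['grasp_force'])
E
python3 -c "
from h import *
go(510,222,239,-35.7)"
```

```text
dp [ -38.6 -115.8    0.3] yaw 0.5 | eef [474.7 105.1 239.3] yawdeg [-1.800e+02 -2.000e-02 -3.521e+01] q [ 0.215  0.135  1.922 -0.     1.084  2.4  ] F [ 1.54 -0.71 -0.12] T [-0.027 -0.085  0.005] t 1.6 open 1.0 gf 0.0
```

carry_out(targets=[{"dp":[-19,-57,0],"yaw":0.5},{"dp":[-33,-99,0],"yaw":0.5},{"dp":[-39,-116,0],"yaw":0.5},{"dp":[-39,-116,10],"yaw":0.5},{"dp":[-39,-116,20],"yaw":0.5},{"dp":[-39,-116,20],"yaw":0.5}])

```text
clock: 2.35
eef_pos: [508.5, 218.6, 218.0]
tcp_rot: [3.139, 0.001, -0.624]
contact_force: [-0.6, 0.1, -0.2]
opening: 1.0
grasp_force: 0.0
```

Run:
```python
from h import *
go(510,222,171)
s=r.grab_frame("side")[:,:,::-1];t=r.grab_frame("top")[:,:,::-1]
a=cv2.resize(s[200:340,250:410],None,fx=2.5,fy=2.5,interpolation=cv2.INTER_CUBIC)
b=cv2.resize(t[170:310,140:300],None,fx=2.5,fy=2.5,interpolation=cv2.INTER_CUBIC)
cv2.imwrite("pics/c1.png",np.hstack([a,b]))
```

```text
dp [-0.7 -3.7 47. ] yaw 0 | eef [508.5 218.6 218. ] yawdeg [ 1.7987e+02  7.0000e-02 -3.5780e+01] q [ 0.403  0.266  1.807 -0.     1.071  2.599] F [-0.62  0.09 -0.16] T [-0.021  0.001  0.008] t 2.35 open 1.0 gf 0.0
```

View pics/c1.png

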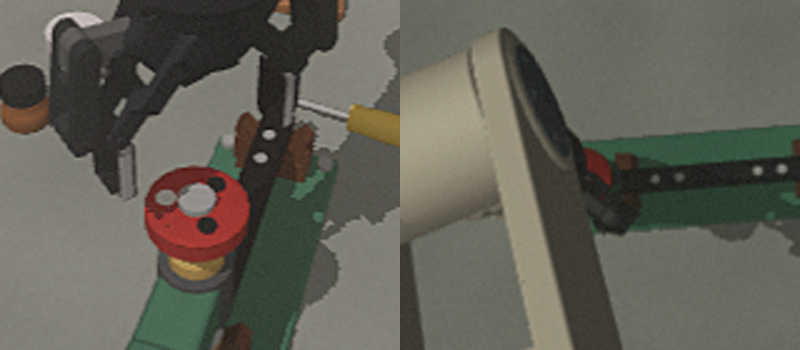

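carry_out(targets=[{"dp":[0,0,15]},{"dp":[0,0,30]},{"dp":[0,0,44]},{"dp":[0,0,46]},{"dp":[0,0,46]}])

```text
schema error: expected keys dp, yaw
```

```bash
python3 -c "
from h import *
go(509.7,222,172)"
```

```text
dp [-1.3 -2.4 47.2] yaw 0 | eef [509.3 219.3 219.2] yawdeg [ 1.7997e+02  1.0000e-02 -3.5770e+01] q [ 0.404  0.265  1.805 -0.     1.071  2.599] F [-0.46 -0.67  0.5 ] T [-0.02  -0.021 -0.032] t 2.45 open 1.001 gf 0.0
```

carry_out(targets=[{"dp":[-1,-2,15],"yaw":0},{"dp":[-1,-2,30],"yaw":0},{"dp":[-1,-2,44],"yaw":0},{"dp":[-1,-2,46],"yaw":0},{"dp":[-1,-2,46],"yaw":0}])

```text
clock: 3.08
eef_pos: [509.8, 222.5, 173.1]
tcp_rot: [3.141, 0.0, -0.623]
contact_force: [0.3, -0.2, 0.4]
opening: 1.001
grasp_force: 0.0
```

```bash
python3 -c "
from h import *
go(509.7,222,172)"
```

```text
dp [0.2 0.5 1.1] yaw 0 | eef [509.8 222.5 173.1] yawdeg [ 1.7998e+02  1.0000e-02 -3.5690e+01] q [0.409 0.322 1.843 0.    0.977 2.603] F [ 0.29 -0.21  0.38] T [-0.023  0.035  0.   ] t 3.075 open 1.001 gf 0.0
```

carry_out(targets=[{"dp":[0,0,0],"yaw":0},{"dp":[0,0,0],"yaw":0},{"dp":[0,0,0],"yaw":0}], fingers=0.42, grip_force=20)

```text
clock: 3.45
eef_pos: [510.0, 222.6, 173.6]
tcp_rot: [-3.141, -0.0, -0.623]
contact_force: [0.4, 1.2, -0.0]
opening: 0.707
grasp_force: 0.0
```

Run:
```python
from h import *
go(509.7,222,172)
s=r.grab_frame("side")[:,:,::-1]
cv2.imwrite("pics/c2.png",cv2.resize(s[200:340,250:410],None,fx=4,fy=4,interpolation=cv2.INTER_CUBIC))
```

```text
dp [0.1 0.6 1.6] yaw 0 | eef [510.  222.6 173.6] yawdeg [-1.7997e+02 -2.0000e-02 -3.5700e+01] q [0.409 0.321 1.843 0.    0.977 2.603] F [ 0.39  1.19 -0.02] T [-0.042  0.016  0.043] t 3.45 open 0.707 gf 0.0
```

View pics/c2.png

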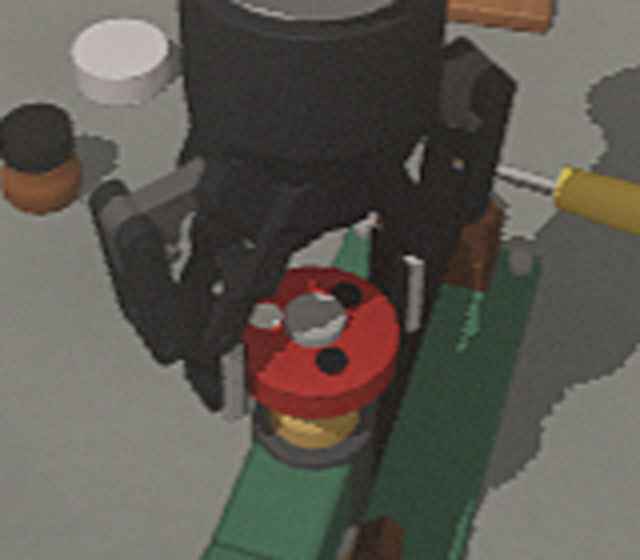

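The pads straddle the wheel rim (left pad at x≈240, right at x≈415, wheel 244–400 in the crop), at rim height. Closing.

carry_out(targets=[{"dp":[0,0,0],"yaw":0},{"dp":[0,0,0],"yaw":0},{"dp":[0,0,0],"yaw":0},{"dp":[0,0,0],"yaw":0}], fingers=0.1, grip_force=25)

```text
clock: 4.0
eef_pos: [509.8, 222.4, 173.4]
tcp_rot: [3.141, -0.0, -0.623]
contact_force: [-1.9, -2.6, 5.4]
opening: 0.645
grasp_force: 27.3
```

```bash
python3 -c "
from h import *
go(509.7,222,172)"
```

```text
dp [0.1 0.4 1.4] yaw 0 | eef [509.8 222.4 173.4] yawdeg [179.98  -0.   -35.7 ] q [ 0.409  0.321  1.843 -0.     0.977  2.603] F [-1.95 -2.58  5.41] T [-0.412  0.374  0.055] t 4.0 open 0.645 gf 27.29862928390503
```

carry_out(targets=[{"dp":[0,0.2,-0.6],"yaw":0},{"dp":[0,0.3,-0.6],"yaw":0},{"dp":[0,0.3,-0.6],"yaw":-4},{"dp":[0,0.3,-0.7],"yaw":-8},{"dp":[0,0.3,-0.9],"yaw":-12},{"dp":[0,0.3,-0.9],"yaw":-12}])

```text
clock: 4.75
eef_pos: [509.8, 222.4, 174.2]
tcp_rot: [-3.141, -0.0, -0.414]
contact_force: [-0.7, -1.8, 3.4]
opening: 0.646
grasp_force: 27.2
```

```bash
python3 -c "
from h import *
go(509.7,222,172)"
```

```text
dp [0.1 0.4 2.2] yaw 0 | eef [509.8 222.4 174.2] yawdeg [-179.98   -0.    -23.74] q [0.409 0.32  1.843 0.    0.978 2.394] F [-0.68 -1.84  3.42] T [-0.234  0.197 -0.179] t 4.75 open 0.646 gf 27.157159745693207
```

carry_out(targets=[{"dp":[0,0,-0.5],"yaw":-4},{"dp":[0,0,-0.8],"yaw":-8},{"dp":[0,0,-1.1],"yaw":-12},{"dp":[0,0,-1.4],"yaw":-16},{"dp":[0,0,-1.4],"yaw":-16}])

```text
clock: 5.38
eef_pos: [509.9, 222.6, 175.7]
tcp_rot: [-3.141, -0.0, -0.136]
contact_force: [-0.4, 0.1, 3.6]
opening: 0.64
grasp_force: 27.2
```

```bash
python3 -c "
from h import *
go(509.7,222,172)"
```

```text
dp [-0.1  0.6  3.7] yaw 0 | eef [509.9 222.6 175.7] yawdeg [-1.7996e+02 -2.0000e-02 -7.8100e+00] q [0.409 0.318 1.842 0.    0.981 2.116] F [-0.39  0.08  3.57] T [ 0.121  0.099 -0.163] t 5.375 open 0.64 gf 27.159298360347748
```

carry_out(targets=[{"dp":[0,0,-0.6],"yaw":-4},{"dp":[0,0,-1.1],"yaw":-8},{"dp":[0,0,-1.5],"yaw":-12},{"dp":[0,0,-1.9],"yaw":-16},{"dp":[0,0,-2.3],"yaw":-20},{"dp":[0,0,-2.7],"yaw":-24},{"dp":[0,0,-2.7],"yaw":-24}])

```text
clock: 6.25
eef_pos: [509.7, 222.8, 178.1]
tcp_rot: [-3.141, -0.0, 0.282]
contact_force: [-0.3, 3.0, -0.6]
opening: 0.646
grasp_force: 27.0
```

```bash
python3 -c "
from h import *
go(509.7,222,172)"
```

```text
dp [-0.2  0.7  6.1] yaw 0 | eef [509.7 222.8 178.1] yawdeg [-1.7995e+02 -2.0000e-02  1.6140e+01] q [4.090e-01 3.150e-01 1.840e+00 1.000e-03 9.860e-01 1.697e+00] F [-0.31  3.   -0.62] T [ 0.609  0.14  -0.116] t 6.25 open 0.646 gf 27.00285315513611
```

carry_out(targets=[{"dp":[0,-0.2,-0.3],"yaw":-4},{"dp":[0,-0.4,-0.6],"yaw":-8},{"dp":[0,-0.4,-0.9],"yaw":-12},{"dp":[0,-0.4,-1.2],"yaw":-16},{"dp":[0,-0.4,-1.5],"yaw":-20},{"dp":[0,-0.4,-1.8],"yaw":-24},{"dp":[0,-0.4,-1.8],"yaw":-24}])

```text
clock: 7.12
eef_pos: [509.6, 223.1, 180.2]
tcp_rot: [-3.141, -0.001, 0.7]
contact_force: [-0.8, 3.1, 1.1]
opening: 0.643
grasp_force: 27.2
```

```bash
python3 -c "
from h import *
go(509.7,222,172)"
```

```text
dp [-0.6  0.9  8.2] yaw 0 | eef [509.6 223.1 180.2] yawdeg [-1.7996e+02 -3.0000e-02  4.0120e+01] q [4.100e-01 3.130e-01 1.838e+00 1.000e-03 9.910e-01 1.280e+00] F [-0.79  3.08  1.13] T [ 0.729  0.427 -0.152] t 7.125 open 0.643 gf 27.18309313058853
```

carry_out(targets=[{"dp":[0.2,-0.2,-0.4],"yaw":-4},{"dp":[0.3,-0.4,-0.8],"yaw":-8},{"dp":[0.3,-0.4,-1.2],"yaw":-12},{"dp":[0.3,-0.4,-1.5],"yaw":-16},{"dp":[0.3,-0.4,-1.8],"yaw":-20},{"dp":[0.3,-0.4,-1.8],"yaw":-20}])

```text
clock: 7.88
eef_pos: [509.4, 223.4, 182.0]
tcp_rot: [-3.141, -0.0, 1.049]
contact_force: [-2.7, 4.9, 3.2]
opening: 0.642
grasp_force: 27.3
```

```bash
python3 -c "
from h import *
go(509.7,222,172)"
```

```text
dp [-1.1  1.  10. ] yaw 0 | eef [509.4 223.4 182. ] yawdeg [-1.7997e+02 -1.0000e-02  6.0110e+01] q [4.100e-01 3.100e-01 1.836e+00 1.000e-03 9.950e-01 9.320e-01] F [-2.66  4.87  3.18] T [ 0.6    0.61  -0.217] t 7.875 open 0.642 gf 27.278155982494354
```

carry_out(targets=[{"dp":[-0.3,-0.5,-0.4],"yaw":0},{"dp":[-0.3,-0.5,-0.6],"yaw":-2},{"dp":[-0.3,-0.5,-0.8],"yaw":-4},{"dp":[-0.3,-0.5,-0.8],"yaw":-4}])

```text
clock: 8.38
eef_pos: [509.0, 223.2, 182.7]
tcp_rot: [3.142, -0.0, 1.123]
contact_force: [-0.3, 4.0, 1.2]
opening: 0.643
grasp_force: 27.1
```

```bash
python3 -c "
from h import *
go(509.7,222,172)"
```

```text
dp [-0.8  1.1 10.7] yaw 0 | eef [509.  223.2 182.7] yawdeg [ 1.800e+02 -2.000e-02  6.432e+01] q [0.411 0.309 1.837 0.    0.996 0.859] F [-0.25  3.99  1.25] T [ 0.791  0.257 -0.184] t 8.375 open 0.643 gf 27.087031602859497
```

carry_out(targets=[{"dp":[0.2,-0.1,-0.3],"yaw":-2},{"dp":[0.3,-0.1,-0.5],"yaw":-4},{"dp":[0.3,-0.1,-0.5],"yaw":-4}])

```text
clock: 8.75
eef_pos: [509.0, 223.4, 183.2]
tcp_rot: [-3.142, 0.0, 1.193]
contact_force: [0.1, 3.5, 1.3]
opening: 0.647
grasp_force: 27.1
```

```bash
python3 -c "
from h import *
go(509.7,222,172)"
```

```text
dp [-1.   1.2 11.2] yaw 0 | eef [509.  223.4 183.2] yawdeg [-1.800e+02  1.000e-02  6.834e+01] q [ 0.411  0.308  1.836 -0.     0.997  0.789] F [0.08 3.49 1.29] T [ 0.699  0.251 -0.18 ] t 8.75 open 0.647 gf 27.0826256275177
```

carry_out(targets=[{"dp":[0.1,0,-0.3],"yaw":-2},{"dp":[0.2,0,-0.5],"yaw":-4},{"dp":[0.2,0,-0.5],"yaw":-4}])

```text
clock: 9.12
eef_pos: [508.9, 223.5, 183.6]
tcp_rot: [-3.141, 0.0, 1.263]
contact_force: [-0.7, 3.6, 1.1]
opening: 0.645
grasp_force: 27.1
```

```bash
python3 -c "
from h import *
go(509.7,222,172)"
```

```text
dp [-1.2  1.2 11.6] yaw 0 | eef [508.9 223.5 183.6] yawdeg [-1.7999e+02  2.0000e-02  7.2340e+01] q [ 0.411  0.308  1.835 -0.     0.998  0.719] F [-0.66  3.58  1.14] T [ 0.454  0.291 -0.167] t 9.125 open 0.645 gf 27.065267264842987
```

carry_out(targets=[{"dp":[0.1,0,-0.3],"yaw":-2},{"dp":[0.1,0,-0.5],"yaw":-4},{"dp":[0.1,0,-0.5],"yaw":-5},{"dp":[0.1,0,-0.5],"yaw":-5}])

```text
clock: 9.62
eef_pos: [508.9, 223.6, 184.1]
tcp_rot: [-3.141, 0.0, 1.349]
contact_force: [-2.2, 1.8, -0.1]
opening: 0.643
grasp_force: 27.0
```

```bash
python3 -c "
from h import *
go(509.7,222,172)"
```

```text
dp [-1.4  1.1 12.1] yaw 0 | eef [508.9 223.6 184.1] yawdeg [-1.7998e+02  1.0000e-02  7.7310e+01] q [ 0.411  0.308  1.835 -0.     1.     0.633] F [-2.21  1.83 -0.09] T [ 0.357  0.486 -0.147] t 9.625 open 0.643 gf 27.032817006111145
```

carry_out(targets=[{"dp":[0,-0.1,-0.2],"yaw":-2},{"dp":[0,-0.2,-0.4],"yaw":-4},{"dp":[0,-0.2,-0.4],"yaw":-5},{"dp":[0,-0.2,-0.4],"yaw":-5}])

```text
clock: 10.12
eef_pos: [508.9, 223.7, 184.6]
tcp_rot: [-3.142, 0.0, 1.437]
contact_force: [-1.0, 1.5, 0.6]
opening: 0.642
grasp_force: 27.0
```

```bash
python3 -c "
from h import *
go(509.7,222,172)"
```

```text
dp [-1.6  1.1 12.6] yaw 0 | eef [508.9 223.7 184.6] yawdeg [-1.7999e+02  1.0000e-02  8.2320e+01] q [ 0.412  0.307  1.835 -0.     1.     0.546] F [-1.04  1.55  0.57] T [ 0.234  0.456 -0.17 ] t 10.125 open 0.642 gf 27.01775461435318
```

carry_out(targets=[{"dp":[0,0,-0.2],"yaw":-2},{"dp":[0,0,-0.4],"yaw":-4},{"dp":[0,0,-0.5],"yaw":-5},{"dp":[0,0,-0.5],"yaw":-5}])

```text
clock: 10.62
eef_pos: [508.8, 223.7, 185.0]
tcp_rot: [-3.141, 0.0, 1.524]
contact_force: [-2.1, 1.8, 0.9]
opening: 0.644
grasp_force: 27.0
```

```bash
python3 -c "
from h import *
go(509.7,222,172)"
```

```text
dp [-1.7  1.  13. ] yaw 0 | eef [508.8 223.7 185. ] yawdeg [-179.98    0.     87.32] q [0.412 0.306 1.834 0.    1.001 0.458] F [-2.07  1.81  0.89] T [ 0.196  0.627 -0.185] t 10.625 open 0.644 gf 27.040168046951294
```

carry_out(targets=[{"dp":[0,-0.1,-0.2],"yaw":-2},{"dp":[0,-0.2,-0.4],"yaw":-4},{"dp":[0,-0.2,-0.5],"yaw":-5},{"dp":[0,-0.2,-0.5],"yaw":-5}])

```text
clock: 11.12
eef_pos: [508.7, 223.8, 185.6]
tcp_rot: [-3.142, 0.0, 1.611]
contact_force: [-2.4, 1.7, 0.7]
opening: 0.641
grasp_force: 27.0
```

```bash
python3 -c "
from h import *
go(509.7,222,172)"
```

```text
dp [-1.8  1.  13.6] yaw 0 | eef [508.7 223.8 185.6] yawdeg [-180.      0.     92.32] q [ 0.412  0.305  1.834 -0.     1.002  0.371] F [-2.35  1.65  0.73] T [ 0.145  0.603 -0.215] t 11.125 open 0.641 gf 27.04674482345581
```

carry_out(targets=[{"dp":[0,-0.1,-0.2],"yaw":-2},{"dp":[0,-0.1,-0.3],"yaw":-3},{"dp":[0,-0.1,-0.3],"yaw":-3},{"dp":[0,-0.1,-0.3],"yaw":-3}])

```text
clock: 11.62
eef_pos: [508.6, 223.8, 185.8]
tcp_rot: [-3.142, 0.0, 1.663]
contact_force: [-2.7, 0.6, 0.0]
opening: 0.646
grasp_force: 27.0
```

```bash
python3 -c "
from h import *
go(509.7,222,172)
import time
print([r.sense()['wrist_torque'][2].round(3) for _ in range(3)])"
```

```text
dp [-1.8  0.9 13.8] yaw 0 | eef [508.6 223.8 185.8] yawdeg [-180.      0.     95.29] q [ 0.412  0.305  1.834 -0.     1.003  0.319] F [-2.72  0.57  0.03] T [ 0.102  0.522 -0.246] t 11.625 open 0.646 gf 27.041111290454865
[np.float64(-0.246), np.float64(-0.246), np.float64(-0.246)]
```

carry_out(targets=[{"dp":[0,-0.1,-0.1],"yaw":-1},{"dp":[0,-0.2,-0.2],"yaw":-3},{"dp":[0,-0.2,-0.2],"yaw":-3}])

```text
clock: 12.0
eef_pos: [508.5, 223.8, 186.0]
tcp_rot: [3.142, 0.0, 1.716]
contact_force: [-0.7, 0.8, -1.3]
opening: 0.644
grasp_force: 26.9
```

```bash
python3 -c "
from h import *
go(509.7,222,172)"
```

```text
dp [-1.9  1.  14. ] yaw 0 | eef [508.5 223.8 186. ] yawdeg [180.     0.    98.35] q [ 0.412  0.304  1.834 -0.     1.003  0.266] F [-0.73  0.84 -1.25] T [ 0.148  0.308 -0.27 ] t 12.0 open 0.644 gf 26.92137211561203
```

carry_out(targets=[{"dp":[0,0,0],"yaw":-2},{"dp":[0,0,0],"yaw":-2},{"dp":[0,0,0],"yaw":-2}])

```text
clock: 12.38
eef_pos: [508.4, 223.8, 186.1]
tcp_rot: [3.142, -0.0, 1.75]
contact_force: [-0.8, 1.0, -1.6]
opening: 0.642
grasp_force: 26.9
```

```bash
python3 -c "
from h import *
go(509.7,222,172)"
```

```text
dp [-2.   0.9 14.1] yaw 0 | eef [508.4 223.8 186.1] yawdeg [180.    -0.   100.29] q [0.412 0.304 1.834 0.    1.003 0.232] F [-0.82  0.99 -1.62] T [ 0.095  0.336 -0.342] t 12.375 open 0.642 gf 26.900070905685425
```

Torque climbs with no more rise, so the stop is reached. I'll relax the twist, release and back away upward.

carry_out(targets=[{"dp":[0,0,0.1],"yaw":4},{"dp":[0,0,0.2],"yaw":8},{"dp":[0,0,0.2],"yaw":10},{"dp":[0,0,0.2],"yaw":10}])

```text
clock: 12.88
eef_pos: [508.6, 223.8, 186.0]
tcp_rot: [3.141, -0.0, 1.577]
contact_force: [-0.7, 0.7, -1.3]
opening: 0.646
grasp_force: 26.9
```

```bash
python3 -c "
from h import *
go(509.7,222,172)"
```

```text
dp [-1.8  1.1 14. ] yaw 0 | eef [508.6 223.8 186. ] yawdeg [179.98  -0.    90.35] q [ 0.412  0.305  1.834 -0.     1.002  0.406] F [-0.7   0.7  -1.28] T [ 0.176  0.271 -0.085] t 12.875 open 0.646 gf 26.939055919647217
```

carry_out(targets=[{"dp":[0,0,0],"yaw":0},{"dp":[0,0,0],"yaw":0},{"dp":[0,0,0],"yaw":0},{"dp":[0,0,0],"yaw":0},{"dp":[0,0,-5],"yaw":0},{"dp":[0,0,-20],"yaw":0},{"dp":[0,0,-45],"yaw":0},{"dp":[0,0,-60],"yaw":0},{"dp":[-40,5,-60],"yaw":-3},{"dp":[-90,7,-60],"yaw":-3.5},{"dp":[-112,9,-60],"yaw":-3.5},{"dp":[-112,9,-60],"yaw":-3.5}], fingers=1)

```text
clock: 14.38
eef_pos: [518.2, 110.6, 246.4]
tcp_rot: [3.141, -0.0, 1.635]
contact_force: [-0.0, -0.3, 0.3]
opening: 0.999
grasp_force: 0.0
```

Run:
```python
from h import *
go(517.5,110.5,100,94)
s=r.grab_frame("side")[:,:,::-1]; cv2.imwrite("pics/s3.png",s)
cv2.imwrite("pics/c3.png",cv2.resize(s[180:380,250:430],None,fx=3,fy=3,interpolation=cv2.INTER_CUBIC))
```

```text
dp [-1.000e-01 -8.000e-01  1.464e+02] yaw -0.3 | eef [518.2 110.6 246.4] yawdeg [179.97  -0.    93.67] q [ 0.208  0.197  1.829 -0.     1.115  0.143] F [-0.03 -0.25  0.3 ] T [ 0.046  0.047 -0.021] t 14.375 open 0.999 gf 0.0
```

View pics/c3.png

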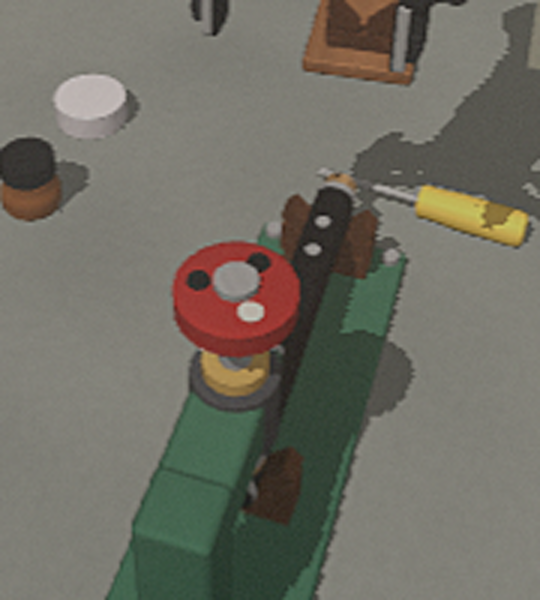

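The wheel has risen and turned, and the nut looks square. Descending over the joint's middle.

carry_out(targets=[{"dp":[0,0,25],"yaw":0},{"dp":[0,0,70],"yaw":0},{"dp":[0,0,115],"yaw":0},{"dp":[0,0,150],"yaw":0},{"dp":[0,0,175],"yaw":0},{"dp":[0,0,190],"yaw":0},{"dp":[0,0,200],"yaw":0},{"dp":[0,0,202],"yaw":0},{"dp":[0,0,202],"yaw":0}])

```text
clock: 15.55
eef_pos: [518.4, 112.0, 44.4]
tcp_rot: [3.141, -0.0, 1.637]
contact_force: [-1.0, 0.2, 0.9]
opening: 0.999
grasp_force: 0.0
```

carry_out(targets=[{"dp":[0,0,0],"yaw":0},{"dp":[0,0,0],"yaw":0},{"dp":[0,0,0],"yaw":0}], fingers=-0.25, grip_force=20)

```text
clock: 15.92
eef_pos: [518.2, 111.8, 44.1]
tcp_rot: [3.141, -0.0, 1.637]
contact_force: [-0.4, 1.4, 0.5]
opening: 0.385
grasp_force: 0.0
```

Run:
```python
from h import *
go(518.5,110.5,44,94)
s=r.grab_frame("side")[:,:,::-1]
cv2.imwrite("pics/c4.png",cv2.resize(s[200:340,270:430],None,fx=4,fy=4,interpolation=cv2.INTER_CUBIC))
```

```text
dp [-1.3  0.3  0.1] yaw -0.2 | eef [518.2 111.8  44.1] yawdeg [179.97  -0.    93.8 ] q [0.21  0.479 1.976 0.    0.686 0.143] F [-0.35  1.37  0.52] T [-0.039  0.012 -0.004] t 15.925 open 0.385 gf 0.0
```

View pics/c4.png

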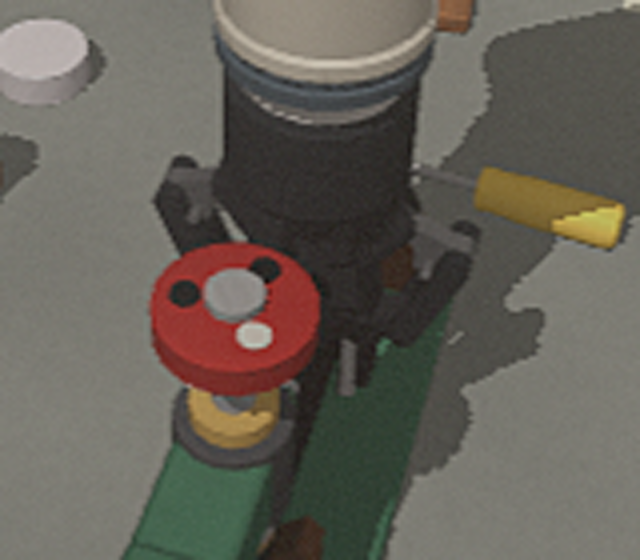

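The fingers straddle the joint clear of everything. Closing.

carry_out(targets=[{"dp":[-1,0,0],"yaw":0},{"dp":[-1,0,0],"yaw":0},{"dp":[-1,0,0],"yaw":0},{"dp":[-1,0,0],"yaw":0}], fingers=-0.6, grip_force=40)

```text
clock: 16.48
eef_pos: [517.1, 111.3, 44.1]
tcp_rot: [-3.14, -0.001, 1.637]
contact_force: [-4.8, 4.0, 7.0]
opening: 0.291
grasp_force: 38.7
```

```bash
python3 -c "
from h import *
go(518.5,110.5,44,94)"
```

```text
dp [-0.8  1.3  0.1] yaw -0.2 | eef [517.1 111.3  44.1] yawdeg [-1.799e+02 -4.000e-02  9.378e+01] q [2.090e-01 4.780e-01 1.977e+00 1.000e-03 6.880e-01 1.410e-01] F [-4.8   4.02  7.01] T [0.638 0.771 0.004] t 16.475 open 0.291 gf 38.7176513671875
```

carry_out(targets=[{"dp":[0,-0.5,-1],"yaw":0},{"dp":[0,-0.7,-2],"yaw":0},{"dp":[0,-0.7,-3],"yaw":0},{"dp":[0,-0.7,-3],"yaw":0}])

```text
clock: 16.98
eef_pos: [517.5, 110.7, 46.9]
tcp_rot: [3.141, -0.0, 1.637]
contact_force: [0.6, 0.4, -1.7]
opening: 0.291
grasp_force: 39.2
```

```bash
python3 -c "
from h import *
go(518.5,110.5,44,94)"
```

```text
dp [-0.3  1.   2.9] yaw -0.2 | eef [517.5 110.7  46.9] yawdeg [179.99  -0.    93.8 ] q [ 0.208  0.473  1.977 -0.     0.691  0.142] F [ 0.63  0.36 -1.66] T [-0.054 -0.022  0.004] t 16.975 open 0.291 gf 39.21503126621246
```

carry_out(targets=[{"dp":[-4,0,0],"yaw":0},{"dp":[-12,0,0],"yaw":0},{"dp":[-22,0,0],"yaw":0},{"dp":[-32,0,0],"yaw":0},{"dp":[-42,0,0],"yaw":0},{"dp":[-50,0,0],"yaw":0},{"dp":[-53,0,0],"yaw":0},{"dp":[-53,0,-5],"yaw":0},{"dp":[-53,0,-20],"yaw":0},{"dp":[-54,0,-45],"yaw":0},{"dp":[-56,0,-65],"yaw":0},{"dp":[-56,0,-70],"yaw":0}])

```text
clock: 18.48
eef_pos: [522.2, 55.2, 119.0]
tcp_rot: [3.138, -0.0, 1.637]
contact_force: [-0.1, 0.2, -1.4]
opening: 0.293
grasp_force: 39.3
```

Run:
```python
from h import *
go(584.8,-287.7,120,99)
ims=[r.grab_frame(n)[:,:,::-1] for n in("side","top")]
cv2.imwrite("pics/t5.png",ims[1])
a=cv2.resize(ims[0][100:400,250:450],(400,600)); b=cv2.resize(ims[1][130:330,180:380],(400,400),interpolation=cv2.INTER_CUBIC)
cv2.imwrite("pics/c5.png",np.hstack([a,np.vstack([b,np.zeros((200,400,3),np.uint8)])]))
```

```text
dp [-346.3   39.7   -1. ] yaw -5.2 | eef [522.2  55.2 119. ] yawdeg [ 1.7981e+02 -1.0000e-02  9.3820e+01] q [0.102 0.351 1.952 0.    0.836 0.036] F [-0.09  0.23 -1.44] T [ 0.01  -0.016 -0.015] t 18.475 open 0.293 gf 39.300209283828735
```

View pics/c5.png

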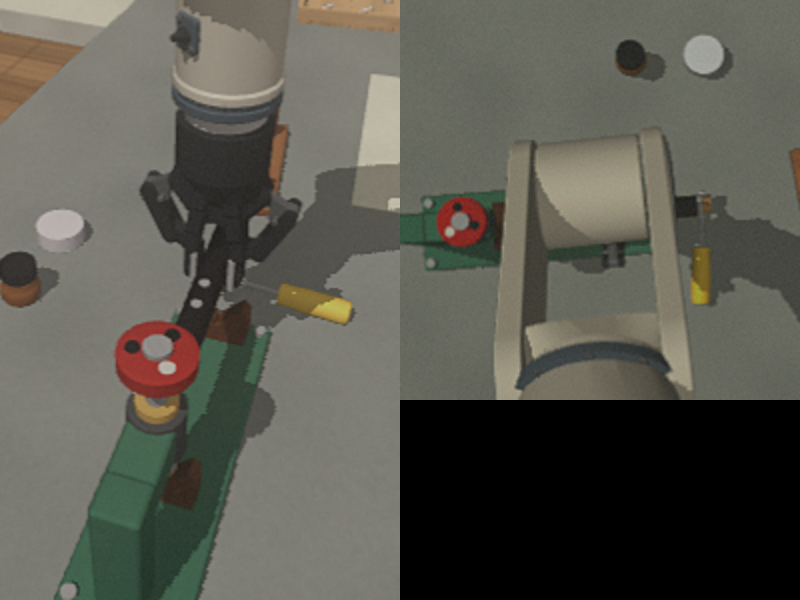

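Run:
```python
from h import *
t=cv2.imread("pics/t5.png"); s=r.sense(); p=s['eef_pos']; a=np.radians(93.8); d=np.array([-np.cos(a),-np.sin(a)])
c=t[215:250,315:345]; h=cv2.cvtColor(c,cv2.COLOR_BGR2HSV)
print(c[14:20,14:28].sum(2))
for u in(335.5,336,336.5):
    q=onz("top",(u,232),130); print(u,q,(q-p)[:2]@d,(q-p)[:2]@[-d[1],d[0]])
# nominal rest vs V-block tops: project horns
R=np.array([584.8,-287.7]);y=np.array([np.cos(np.radians(99)),np.sin(np.radians(99))]);x=np.array([y[1],-y[0]])
for k in(70,-70):
  for e in(-30,30): print(k,e,proj("top",[*(R+k*y+e*x),57])[0],proj("side",[*(R+k*y+e*x),57])[0])
```

```text
[[326 288 240 243 258 251 244 207 202 200 201 203 198 202]
 [333 280 226 259 255 272 243 198 202 206 206 198 203 199]
 [220 220 174 186 176 222 240 212 200 205 201 204 200 191]
 [220 237 213 200 195 192 204 209 212 206 210 199 200 209]
 [214 256 226 222 212 221 217 204 210 209 203 213 205 262]
 [223 252 226 214 219 220 206 216 203 210 201 211 205 253]]
335.5 [532.25747565 -65.14522356 130.        ] 120.75595276302272 2.792758077083456
336 [532.2514494  -66.36172623 130.        ] 121.96938153109458 2.706122707264983
336.5 [532.24540899 -67.57832815 130.        ] 123.18290838824386 2.619466617326488
70 -30 [393.86872577 228.96263968] [383.47853768 182.44391614]
70 30 [389.62617959 206.54236442] [358.90797216 179.20839705]
-70 -30 [445.32875747 220.35245637] [389.36057487 153.94535187]
-70 30 [440.75530196 198.21085441] [367.28721683 151.35559017]
```

carry_out(targets=[{"dp":[-10,1,0],"yaw":0},{"dp":[-35,4,0],"yaw":-0.5},{"dp":[-75,8,0],"yaw":-1},{"dp":[-120,14,0],"yaw":-2},{"dp":[-165,19,0],"yaw":-2.5},{"dp":[-210,24,0],"yaw":-3},{"dp":[-255,29,0],"yaw":-4},{"dp":[-295,33,0],"yaw":-4.5},{"dp":[-325,37,0],"yaw":-5},{"dp":[-340,38.5,0],"yaw":-5.2},{"dp":[-345,39,0],"yaw":-5.2},{"dp":[-345,39,0],"yaw":-5.2}])

```text
clock: 20.08
eef_pos: [582.6, -286.1, 116.5]
tcp_rot: [-3.141, -0.001, 1.728]
contact_force: [0.1, -1.1, -0.9]
opening: 0.292
grasp_force: 39.3
```

carry_out(targets=[{"dp":[0,0,10],"yaw":0},{"dp":[0,0,28],"yaw":0},{"dp":[0,0,46],"yaw":0},{"dp":[0,0,56],"yaw":0},{"dp":[0,0,60],"yaw":0},{"dp":[0,0,60],"yaw":0}])

```text
clock: 20.82
eef_pos: [582.9, -286.8, 56.7]
tcp_rot: [-3.141, -0.0, 1.728]
contact_force: [0.3, 0.7, -0.8]
opening: 0.289
grasp_force: 39.3
```

Run:
```python
from h import *
go(583.7,-286.2,41,99)
ims=[r.grab_frame(n)[:,:,::-1] for n in("side","top")]
a=cv2.resize(ims[0][120:230,320:430],(400,400),interpolation=cv2.INTER_CUBIC); b=cv2.resize(ims[1][160:270,360:470],(400,400),interpolation=cv2.INTER_CUBIC)
cv2.imwrite("pics/c6.png",np.hstack([a,b]))
```

```text
dp [ 0.4  0.9 15.7] yaw 0.0 | eef [ 582.9 -286.8   56.7] yawdeg [-1.7999e+02 -1.0000e-02  9.9000e+01] q [-0.46   0.597  1.701 -0.     0.844 -0.617] F [ 0.33  0.68 -0.77] T [ 0.036  0.013 -0.053] t 20.825 open 0.289 gf 39.2940616607666
```

View pics/c6.png

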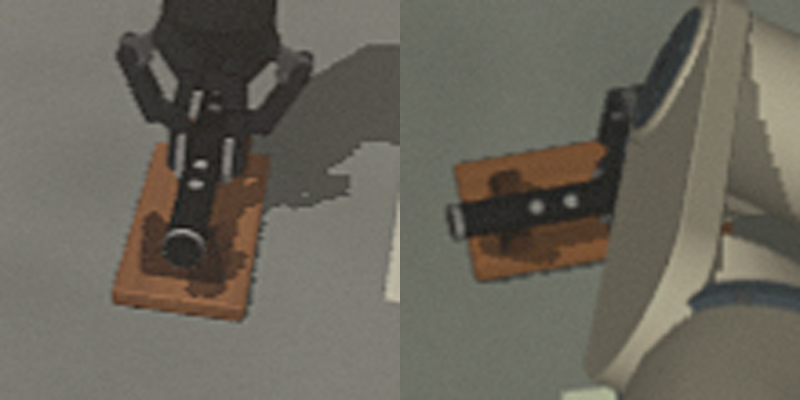

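Run:
```python
from h import *
o=lambda x,y:((x+.5)/3.636-.5+360,(y+.5)/3.636-.5+160)
R=np.array([584.8,-287.7]);a=np.radians(99);y=np.array([np.cos(a),np.sin(a)]);x=np.array([y[1],-y[0]])
for n,p,z in(("end lo",(455,240),68),("end up",(450,205),68),("end mid",(451,221),68),("corner",(455,165),14),("corner",(478,280),14),("axis@right",(600,202),68)):
    q=onz("top",o(p[0]-(400),p[1]),z)[:2]-R; print(n,q@x,q@y)
```

```text
end lo -13.892912799808727 120.01842789832844
end up 11.341461890600788 119.01699345571721
end mid -0.06504581120001163 120.38793912669401
corner 44.78881886282826 100.50618062763813
corner -43.10044154184413 99.17555150295931
axis@right -3.979690135651322 11.527265938617468
```

Placement matches: the joint's end is 120 mm from the rest's middle and sideways error is about 1 mm. Lowering by feel.

carry_out(targets=[{"dp":[0,0.8,4],"yaw":0},{"dp":[0,0.8,8],"yaw":0},{"dp":[0,0.8,11],"yaw":0},{"dp":[0,0.8,13],"yaw":0},{"dp":[0,0.8,13.5],"yaw":0},{"dp":[0,0.8,13.5],"yaw":0}])

```text
clock: 21.68
eef_pos: [583.7, -286.6, 43.4]
tcp_rot: [3.142, -0.0, 1.728]
contact_force: [-0.4, -0.1, -1.4]
opening: 0.288
grasp_force: 39.3
```

```bash
python3 -c "
from h import *
go(583.7,-286.2,41,99)"
```

```text
dp [0.4 0.1 2.4] yaw 0.0 | eef [ 583.7 -286.6   43.4] yawdeg [180.  -0.  99.] q [-0.459  0.616  1.704  0.     0.821 -0.616] F [-0.37 -0.09 -1.37] T [-0.022  0.005  0.009] t 21.675 open 0.288 gf 39.2943799495697
```

carry_out(targets=[{"dp":[0,0,0.5],"yaw":0},{"dp":[0,0,1],"yaw":0},{"dp":[0,0,1.4],"yaw":0},{"dp":[0,0,1.4],"yaw":0}])

```text
clock: 22.18
eef_pos: [584.0, -286.7, 42.2]
tcp_rot: [3.141, 0.0, 1.728]
contact_force: [0.8, 0.4, 0.6]
opening: 0.29
grasp_force: 39.3
```

```bash
python3 -c "
from h import *
go(583.7,-286.2,41,99)"
```

```text
dp [ 0.5 -0.2  1.2] yaw -0.0 | eef [ 584.  -286.7   42.2] yawdeg [1.7997e+02 1.0000e-02 9.9000e+01] q [-0.459  0.618  1.704  0.     0.819 -0.616] F [0.79 0.35 0.62] T [ 0.028 -0.185 -0.021] t 22.175 open 0.29 gf 39.32076036930084
```

carry_out(targets=[{"dp":[0,0,0.3],"yaw":0},{"dp":[0,0,0.6],"yaw":0},{"dp":[0,0,0.6],"yaw":0}])

```text
clock: 22.55
eef_pos: [584.3, -286.7, 41.8]
tcp_rot: [3.141, 0.001, 1.728]
contact_force: [2.4, 1.3, 4.1]
opening: 0.288
grasp_force: 39.7
```

```bash
python3 -c "
from h import *
go(583.7,-286.2,41,99)"
```

```text
dp [ 0.6 -0.5  0.8] yaw 0.0 | eef [ 584.3 -286.7   41.8] yawdeg [1.7994e+02 3.0000e-02 9.9000e+01] q [-0.459  0.618  1.704  0.     0.818 -0.616] F [2.43 1.28 4.14] T [ 0.199 -0.307 -0.074] t 22.55 open 0.288 gf 39.7176718711853
```

carry_out(targets=[{"dp":[0,0.4,0],"yaw":0},{"dp":[0,0.7,0.2],"yaw":0},{"dp":[0,0.7,0.2],"yaw":0}], grip_force=20)

```text
clock: 22.92
eef_pos: [584.7, -286.7, 41.4]
tcp_rot: [3.141, 0.0, 1.728]
contact_force: [1.9, 0.0, 5.1]
opening: 0.287
grasp_force: 39.8
```

carry_out(targets=[{"dp":[0,0,0],"yaw":0},{"dp":[0,0,0],"yaw":0},{"dp":[0,0,0],"yaw":0},{"dp":[0,0,0],"yaw":0}], fingers=0.2)

```text
clock: 23.42
eef_pos: [584.2, -286.5, 41.0]
tcp_rot: [-3.141, -0.0, 1.728]
contact_force: [0.7, -0.3, 0.2]
opening: 0.605
grasp_force: 0.0
```

carry_out(targets=[{"dp":[0,0,-5],"yaw":0},{"dp":[0,0,-20],"yaw":0},{"dp":[0,0,-50],"yaw":0},{"dp":[0,0,-90],"yaw":0},{"dp":[0,0,-130],"yaw":0},{"dp":[0,-40,-160],"yaw":0},{"dp":[0,-90,-180],"yaw":0},{"dp":[0,-140,-190],"yaw":0},{"dp":[0,-180,-190],"yaw":0},{"dp":[0,-200,-190],"yaw":0},{"dp":[0,-200,-190],"yaw":0}])

```text
clock: 24.8
eef_pos: [386.4, -318.1, 231.9]
tcp_rot: [3.141, 0.001, 1.726]
contact_force: [-0.1, 0.2, -0.4]
opening: 0.598
grasp_force: 0.0
```

Run:
```python
from h import *
go(583.7,-286.2,41,99)
ims=[r.grab_frame(n)[:,:,::-1] for n in("side","top")]
a=cv2.resize(ims[0][120:270,250:430],(400,333),interpolation=cv2.INTER_CUBIC); b=cv2.resize(ims[1][130:290,180:470],(725,400)[:2],interpolation=cv2.INTER_CUBIC)
c=np.zeros((600,725,3),np.uint8); c[:333,:400]=a; c[:333,400:]=cv2.resize(ims[0][230:400,250:410],(325,333)); c[333:]=b[130:397]
cv2.imwrite("pics/c7.png",c)
```

```text
dp [  1.1 199.7 191.1] yaw -0.1 | eef [ 386.4 -318.1  231.9] yawdeg [1.7995e+02 4.0000e-02 9.8920e+01] q [-0.692  0.166  1.903  0.     1.071 -0.848] F [-0.06  0.21 -0.39] T [ 0.016 -0.017 -0.012] t 24.8 open 0.598 gf 0.0
```

View pics/c7.png

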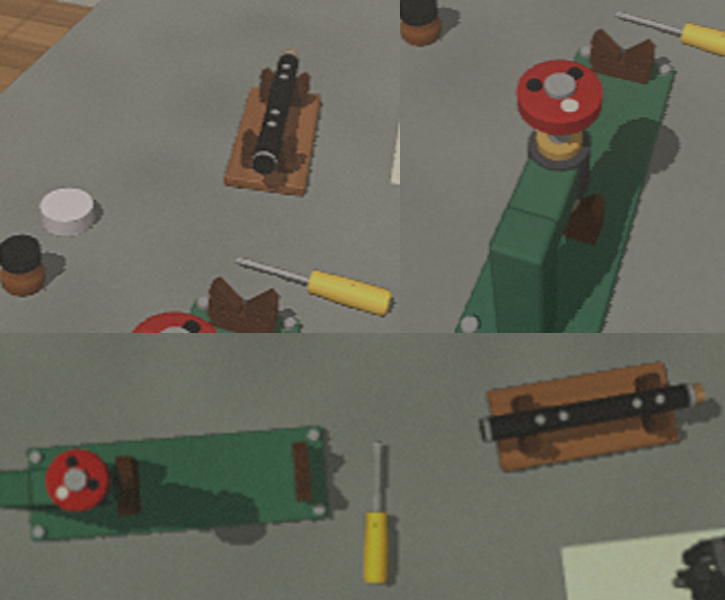

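The joint lies in both V-blocks, its ends at (483,430) and (705,392) in the top crop. The press is open and the other items haven't moved. I'll check the centring numerically.

Run:
```python
from h import *
o=lambda x,y:((x+.5)/2.5-.5+180,(y-203+.5)/2.5-.5+130)
R=np.array([584.8,-287.7]);a=np.radians(99);y=np.array([np.cos(a),np.sin(a)]);x=np.array([y[1],-y[0]])
for n,p,z in(("end",(482,430),52),("cork end",(705,392),52),("corner",(487,391),14),("c",(503,470),14),("c",(664,362),14),("c",(681,440),14)):
    q=onz("top",o(*p),z)[:2]-R; print(n,q@x,q@y)
```

```text
end 1.311042431624383 120.74421167553784
cork end 2.573416179134192 -124.22640655318
corner 45.22325511425974 101.16609816649583
c -42.62942119486004 99.61473930969794
c 45.55725993118624 -100.30687287007487
c -42.564200612084996 -101.13792915510666
```

Centred to about 2 mm. Handing in.

```bash
python3 -c "
from rig import r
print(r.sign_off())"
```

```text
the job is handed in; nothing more can be done
None
```

The press is unscrewed to its stop, about 12 mm of rise, and left open. The joint lies in both V-blocks of the rest, centred along it to about 2 mm, the jar, tin and screwdriver look undisturbed in the final pictures, and the job was handed in at about 25 s (no verdict was returned).

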